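Snap the grease coupler onto the cocoa grinder's tilted nipple and hold it down

ROBOT

A 6-joint arm with a two-finger parallel gripper is mounted at the origin on a cart in front of the work surface, level with it; the furniture and walls round the work are solid. World frame = base frame: x ahead of the robot, y to its left, z up, the work surface at z = 0. Lengths are in mm, angles in rad, forces in N, time in s.
With the tool pointing down it reaches from about 225 to 725 mm from the base axis. Payload 3.1 kg.
Tool frame: the origin (TCP) lies midway between the tips of the shut fingers; the grasp point (between the pads) lies 19 mm behind it; z points along the fingers, y is the line along which they close (so a half turn about z gives the same grasp; the last joint's range is limited). The gripper opens to 85 mm and grips with 20 to 120 N. Pads are 22 mm wide; open, the fingers measure 114 mm over their backs; the gripper's body (76 mm by 85 mm) begins 54 mm behind the grasp point. The pads swing forward as they close: fully open they stand 13 mm farther back than shut.
Start: joints at [1.192, 0.048, 0.099, 1.622, 0, 1.443], TCP at [130.302, 508.565, 231.312] pointing down, gripper open.
Joint ranges: [-2.91, 2.91], [-0.99, 1.94], [-1.21, 1.42], [-2.12, 2.29], [-1.49, 1.47], [-3.14, 3.14]. Speed limits (rad/s): [2.79, 2.79, 3.14, 3.14, 3.14, 3.14].

INTERFACE

Orientations are given as a rotation vector (axis times angle).
In Python, from bench import ctrl gives the robot as it stands.
- The arm moves only by the tool carry_out, never from a script. Its argument "rows" is a list of rows, each a list of 7 numbers: the shift along the tool's x, y, z in mm, then the turn, a rotation vector about the tool's x, y, z in rad, then the finger opening in mm, from 0 to 85.4. In form: [[tx, ty, tz, ax, ay, az, grip], ...]. A call has 1 to 12 rows; each row shifts and turns the commanded pose from where the row before left it, along the tool's axes as they then stand; what a row does not reach is not made up. A row lasts 1/10 s, in which the tool goes at most 50 mm and 8.59 degrees, less where a joint would pass 70% of its speed; a pose out of reach is approached as far as the arm can. A call with a gripper value outside its range is refused whole. The fingers move at their own pace and stop on an object; "squeeze" is the grip in N (left out, the last holds). Time passes only in rows, so rows that do not move let the fingers close. It gives the time, the measured TCP pose, the force, the opening and the grip force at its end, in the units of the state.
- ctrl.get_state(): the state, without advancing time (a new reading comes with each control period).
- ctrl.capture(name): name is "scene" or "top" or "wrist"; returns the picture (480x640x3 uint8, blue, green, red); there is no depth.
- ctrl.camera_params(name): a dict with "fov_y" (degrees; the focal length in pixels is half the picture's height over the tangent of half this angle, whatever the lens; pixels are square), "cx", "cy" (the principal point, pixels), "position" and "rotation" of the camera in the world. Camera axes: x right, y up, looking along -z (the intrinsics and any distortion apply to the point x, -y, -z); pixel columns grow to the right and rows downward; lengths in mm; the calibration is good to about 2 mm. A picture is of the moment at which its call begins: read the wrist's pose just before it. camera_params takes no time and is no camera call; for the wrist camera it gives the pose at the moment of the call.
- ctrl.close_job(): hands the job in; it is judged then, once.
Trained networks look in the newest picture that a camera, given by its name, has taken for a name from the list of things; names that differ only in an ending like _2 or _b are one class to them, and where a whole thing is asked for, a point or a joint stands for the part that bears it (a point fixed in the world has none). Each returns a list of dicts, best first, with "p" (0 to 1); they miss things now and then, are a little off and sometimes report something else, mostly with a low value. They report only what shows in the picture. A call takes as long as a camera call. They do not tell look-alikes from the thing itself.
- ctrl.search_frame(camera, label): "rect" ([centre column, centre row, width, height] in pixels, round what is visible of it).
- ctrl.masks_of(camera, label): "mask" (480x640 bool, what is visible of it) and "rect" ([centre column, centre row, width, height] in pixels, round what is visible of it).
- ctrl.pinpoint(camera, label): "position" ([column, row] in pixels: a listed point, or the origin of a listed thing).
The state is a dict: "time_s": time; "qpos": joint angles; "dq": joint speeds; "joint_torque": joint torques, N m; "position": TCP position; "eef_rot": TCP orientation; "force": force on the tool from outside, world axes, zero at the start; "moment": the same for the moment, N m; "gripper_width": finger opening in mm; "finger_force": force on a finger pad.
Only numpy, scipy, OpenCV 4.12 (cv2) and the standard library are available. Lean on these libraries where they do the work, as an engineer would, in place of code of your own. Each camera call takes 0.05 s, during which the arm holds its last target. There are 200 camera calls.

TASK

The tabletop cocoa grinder is due its food-grade grease: take the hand coupler out of its wooden stand by its blue grip, press it squarely, in line with the tilted nipple on the gearbox, until it snaps over the nipple, then push on until the brass spring collar below is right down, and keep it there: finish still gripping the coupler and pushing it down against the spring. Leave the other things on the table where they are.

Things in the scene. Friction and masses are not known exactly. Their poses are not given: they have to be found in the camera images.
- grinder: Tabletop cocoa grinder, fixed, its place and heading vary. Dark base 235 x 130 x 12 mm, grey gearbox 110 x 100 mm with its top 72 mm above the table, behind it a steel drum 124 mm across, 167 mm high over its knob. Origin: on the table under the gearbox; x points from gearbox to drum (drum axis at x = 100 mm), z up. The nipple stands at x = -35 mm and leans to -x, away from the drum.
- nipple: Steel nipple on a round boss 48 mm across. Origin: centre of the boss face, 85 mm above the table; z = its axis, out of the boss, tilted 0.45 rad from vertical to the grinder's -x. Stem 12 mm thick, 38 mm long, tip a cone. Four brass spring leaves stand out 3 mm, 27 mm up the axis; passing them takes about 10 N, and they snap out inside the coupler when its mouth is 16 mm from the boss face.
- collar (a joint): Travel (m) of the brass spring sleeve round the nipple's foot: 0 up at rest, 0.008 right down on its stop. 28 mm across, two red bands; top face 15 mm above the boss face at rest, 7 mm when right down (it sinks into the boss). Pushes back with 4.5 N at first, 13 N right down. The coupler's mouth presses it just after the snap.
- collar_top (a point): Centre of the collar's top face, on the nipple's axis (moves with the collar).
- coupler_mid (a point): Hand coupler, 100 mm long, about 0.25 kg, upright in its stand. Point: on its axis, 50 mm above the mouth; z from mouth to grip. Upward from the mouth: barrel 26 mm across (mouth bore 15 mm, wider inside, 38 mm deep) to 38 mm; round flange 48 mm across, 38 to 44 mm (fingertips can push on it); blue square grip 28 x 28 mm, faces along its x and y, 44 to 94 mm; round button to 100 mm.
- coupler_mouth (a point): Centre of the coupler's open mouth (its lower end).
- stand: Wooden block 85 x 85 x 36 mm, fixed, with a round hole 29 mm wide and 26 mm deep in which the coupler stands upright (mouth 10 mm above the table). Origin: centre of its underside.
- cocoa_tin: Round dark green cocoa tin with a brass-coloured lid, 68 mm across, 91 mm high, loose; leave alone. Origin: centre of its underside.
- gift_cube: Small wrapped purple gift box with gold ribbon, 64 x 64 x 56 mm, loose; leave alone. Origin: centre of its underside.
- tape_roll: Roll of tape lying flat, 77 mm across, 19 mm high, loose; leave alone. Origin: centre of its underside.
- date_stamp: Wooden stamp with turned handle, 30 x 50 x 68 mm, standing, loose; leave alone. Origin: centre of its underside.
Mind the look-alikes: they are no part of the job. What is shaped like the part that bears coupler_mid but orange or purple is not meant.

How it is judged (in metres and radians):
On the way, in this order (a step that is already met when the one before it is completed fails the run):
1. the coupler is lifted clear of its stand in the gripper (height (world z) of coupler_mouth above 0.045 m and contact force between the fingers and coupler above 1 N), for 0.1 s.
2. the coupler is snapped over the nipple, in line with it (within 0.14 rad) (distance between coupler_mouth and nipple below 0.0165 m and angle between the z axis of coupler_mid and the z axis of nipple, either way round below 0.14 rad), for 0.1 s.
At the end, for the whole second after the job is handed in: Through the last second the gripper still holds the coupler down on the nipple: collar pressed more than 6 of its 8 mm, mouth within 11.5 mm of the centre of the boss face, coupler in line with the nipple within 0.12 rad, fingers on the coupler; the other things moved less than 30 mm (value of joint collar above 0.006 m and distance between coupler_mouth and nipple below 0.0115 m and angle between the z axis of coupler_mid and the z axis of nipple, either way round below 0.12 rad and contact force between the fingers and coupler above 2 N and distance between the grasp point and coupler_mid below 0.06 m); the arm keeps its last pose, push and grip.
It fails at once if another thing on the table is moved by more than 30 mm (distance of any of cocoa_tin, gift_cube, tape_roll, date_stamp from where it was at the start of the episode above 0.03 m).
It also fails if it takes over 40 s, if anything falls off the work surface, if the arm or the gripper's body presses on something with over 40 N, if the wrist force passes 120 N, or if a joint passes its speed limit or range.

## Working session

There is one attempt and no reset: what is moved stays moved. The work goes in short steps, Python scripts to look and compute and a tool call to move; the robot and the scene stay as the last step left them, time stands still between calls to the robot, and variables do not carry over. Pictures are saved under pics/ and viewed, at most 14 in all, crops included, and the job is handed in when it is done.

Besides the shell and the picture viewer there is one more tool, called as name(argument=value, ...) on one line, values as JSON. carry_out: Moves the arm, as the interface text tells. Its arguments: {"type":"object","properties":{"rows":{"type":"array","items":{"type":"array","items":{"type":"number"}}},"squeeze":{"type":"number"}},"required":["rows"]}

```bash
mkdir -p pics; cat > h.py <<'E'
import numpy as np, cv2
from bench import ctrl
E
python3 - <<'E'
from h import *
print(ctrl.get_state())
for c in("scene","top"):
    im=ctrl.capture(c); cv2.imwrite(f"pics/{c}0.png",im)
    print(c,ctrl.camera_params(c))
    for l in("coupler_mid","coupler_mouth","nipple","stand","grinder","collar_top"):
        print(l,[(round(d['p'],2),np.round(d['position'],1)) for d in ctrl.pinpoint(c,l)])
print(ctrl.camera_params("wrist"))
E
```

```text
{'time_s': 0.0, 'qpos': array([ 1.19219697e+00,  4.87576331e-02,  9.75887788e-02,  1.62201747e+00,
       -5.29915215e-06,  1.44302794e+00]), 'dq': array([ 1.23606463e-03,  3.71138612e-04, -5.75265649e-04, -6.49202378e-04,
       -3.96345250e-04,  8.83790959e-05]), 'joint_torque': array([ 7.24309011e-04, -3.38782525e+01,  3.20015037e+01,  2.02694169e-02,
       -1.16100136e-04, -4.00885000e-06]), 'position': array([130.07621982, 507.99006486, 230.10906171]), 'eef_rot': array([-0.39289779, -3.11632694,  0.00363591]), 'force': array([0.4424491 , 0.85883984, 0.13829685]), 'moment': array([-0.02222483, -0.00850622,  0.0221349 ]), 'finger_force': 0.0, 'gripper_width': 85.11982351587714}
scene {'fov_y': 48.01666736530874, 'cx': 329.2394448222875, 'cy': 234.70562781859192, 'position': array([-226.4244918 , -669.74007269,  970.24557137]), 'rotation': array([ 0.82972201, -0.3326751 , -0.71184695])}
coupler_mid [(0.97, array([286.8, 263.5])), (0.86, array([242.5, 214.5])), (0.75, array([259.2, 247.4])), (0.74, array([281.7, 208.2])), (0.66, array([278.5, 226.9]))]
coupler_mouth [(0.92, array([
[... 390 characters left out ...]
tion': array([ 370.70986776,  115.43387969, 1271.46415465]), 'rotation': array([ 0.08972917, -0.06597974, -1.59684561])}
coupler_mid [(0.82, array([238.9, 279.5])), (0.69, array([332.6, 282.6])), (0.67, array([288.6, 286. ])), (0.66, array([253.1, 228.6])), (0.53, array([282.2, 250.4]))]
coupler_mouth []
nipple [(0.53, array([404.2, 209.1]))]
stand [(0.93, array([243.7, 281.8])), (0.61, array([396.9, 198.9]))]
grinder [(0.58, array([397.1, 199.5]))]
collar_top [(0.47, array([401.4, 209.7]))]
{'fov_y': 63.11558577633134, 'cx': 313.24685904991964, 'cy': 242.07963045461278, 'position': array([ 52.08791293, 528.64515479, 374.10815577]), 'rotation': array([-0.26988446, -0.21080775,  1.30849401])}
```

View pics/scene0.png

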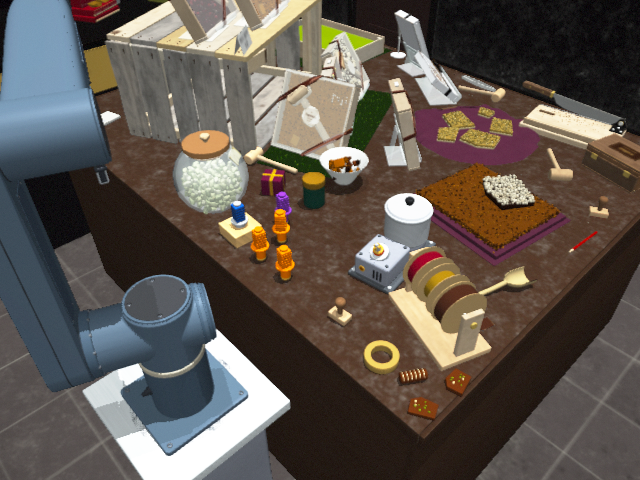

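View pics/top0.png

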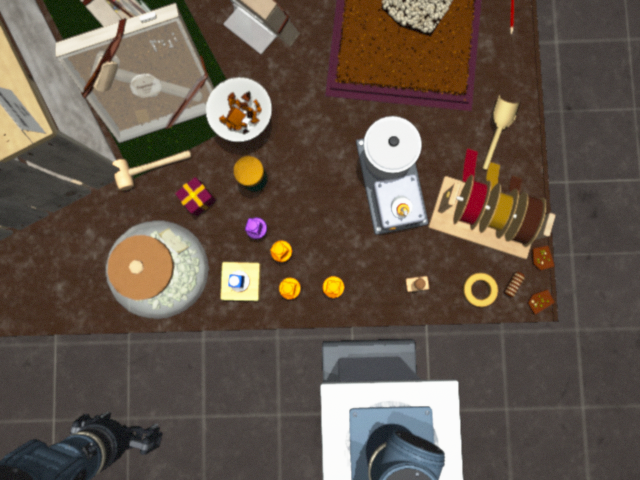

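The blue coupler in the stand is at scene (239,215) and top (238,281). The look-alikes are orange at scene (281,226), (260,244) and (286,263), and purple at (283,206). The grinder nipple is at scene (379,252) and top (403,209), and the drum knob at scene (410,201). I choose the blue one.

```bash
cat >> h.py <<'E'
from scipy.spatial.transform import Rotation as R
np.set_printoptions(suppress=True,precision=2)
def ray(P,px):
    f=240/np.tan(np.radians(P['fov_y']/2))
    d=np.array([(px[0]-P['cx'])/f,-(px[1]-P['cy'])/f,-1.])
    d=R.from_rotvec(P['rotation']).apply(d); return np.array(P['position']),d/np.linalg.norm(d)
def at_z(P,px,z):
    o,d=ray(P,px); return o+d*(z-o[2])/d[2]
def proj(P,X):
    f=240/np.tan(np.radians(P['fov_y']/2))
    c=R.from_rotvec(P['rotation']).inv().apply(np.atleast_2d(X)-P['position'])
    return np.c_[P['cx']-f*c[:,0]/c[:,2],P['cy']+f*c[:,1]/c[:,2]]
def tri(obs):
    A=np.zeros((3,3));b=np.zeros(3);L=[ray(P,p) for P,p in obs]
    for o,d in L:
        M=np.eye(3)-np.outer(d,d);A+=M;b+=M@o
    X=np.linalg.solve(A,b); return X,[np.linalg.norm(np.cross(X-o,d)) for o,d in L]
E
python3 - <<'E'
from h import *
S=ctrl.camera_params("scene");T=ctrl.camera_params("top")
for n,a,b in [("mid",(242.5,214.5),(238.9,279.5)),("stand",(240.9,234.4),(243.7,281.8)),("nipple",(379.4,253.1),(404.2,209.1)),("collartop",(374.3,247.8),(401.4,209.7)),("grinder",(383,270.3),(397.1,199.5)),("knob",(410,200),(392,142))]:
    print(n,*tri([(S,a),(T,b)]))
print(at_z(S,(240.9,234.4),0),at_z(T,(243.7,281.8),0),at_z(T,(239,280),60),at_z(S,(242.5,214.5),60))
print(at_z(T,(392,142),165),at_z(S,(410,200),165))
print(at_z(T,(404.2,209.1),85),at_z(S,(379.4,253.1),85))
st=ctrl.get_state();W=ctrl.camera_params("wrist");r=R.from_rotvec(st['eef_rot'])
print(r.as_matrix(), "cam in tool",r.inv().apply(W['position']-st['position']),(r.inv()*R.from_rotvec(W['rotation'])).as_matrix())
a=cv2.imread("pics/scene0.png")[160:310,200:450];b=cv2.imread("pics/top0.png")[120:310,200:440]
cv2.imwrite("pics/crop.png",np.hstack([cv2.resize(a[:, :133],(400,450),interpolation=2),cv2.resize(a[40:,133:],(400,450),interpolation=2)]))
E
```

```text
mid [400.05 331.8   72.64] [np.float64(2.872877920907447), np.float64(2.8728779209074786)]
stand [392.86 335.05   4.43] [np.float64(0.8150998503486697), np.float64(0.8150998503485201)]
nipple [544.43 -41.74  85.22] [np.float64(0.5709022246210894), np.float64(0.570902224620983)]
collartop [539.13 -31.87 100.11] [np.float64(3.0789493775785863), np.float64(3.0789493775787626)]
grinder [578.19 -34.78   0.55] [np.float64(3.7693704575135527), np.float64(3.769370457513568)]
knob [679.77 -13.29 162.44] [np.float64(2.0569133688128662), np.float64(2.0569133688126717)]
[395.08 340.21   0.  ] [393.6  335.33   0.  ] [396.89 335.62  60.  ] [411.04 343.91  60.  ]
[677.45 -11.6  165.  ] [678.99 -16.25 165.  ]
[544.9  -42.15  85.  ] [544.1 -41.3  85. ]
[[-0.97  0.25  0.  ]
 [ 0.25  0.97  0.  ]
 [ 0.    0.   -1.  ]] cam in tool [  80.75    0.03 -142.75] [[ 0.    0.95  0.31]
 [ 1.   -0.   -0.  ]
 [-0.    0.31 -0.95]]
```

View pics/crop.png

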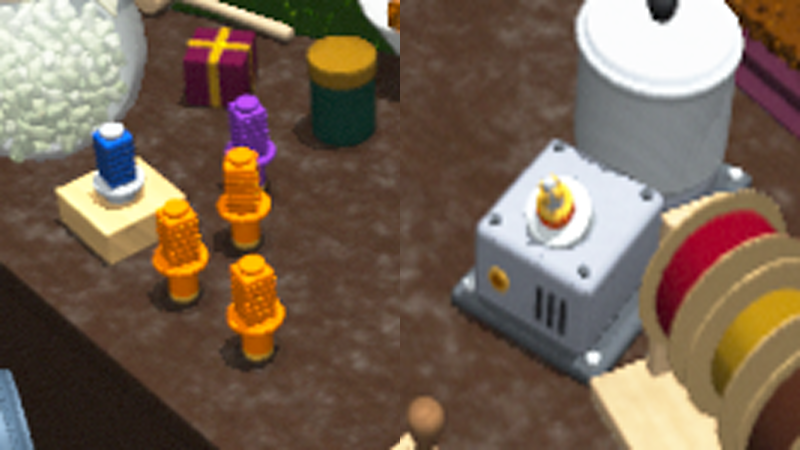

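The crop confirms it: the blue grip is in the wooden stand (left panel, about (115,150)), and the other four are orange or purple. The nipple on the grinder is clear to reach. I'll move the wrist camera over the stand.

carry_out(rows=[[-38,-13,0,0,0,0,85],[-38,-13,0,0,0,0,85],[-38,-13,0,0,0,0,85],[-38,-13,0,0,0,0,85],[-37,-13,0,0,0,0,85],[-37,-13,0,0,0,0,85],[-37,-12,0,0,0,0,85],[-37,-12,0,0,0,0,85],[0,0,0,0,0,0,85],[0,0,0,0,0,0,85]])

```text
time_s: 1.7
position: [396.1, 334.7, 231.2]
eef_rot: [-0.396, -3.116, 0.0]
force: [0.3, 0.6, 0.4]
gripper_width: 84.9
finger_force: 0.0
```

```bash
python3 - <<'E'
from h import *
s=ctrl.get_state();W=ctrl.camera_params("wrist")
im=ctrl.capture("wrist");cv2.imwrite("pics/w1.png",im)
print(s['position'],s['eef_rot'],s['force'],s['qpos'])
for l in("coupler_mid","stand"):
    for d in ctrl.pinpoint("wrist",l): print(l,d['p'],d['position'],at_z(W,d['position'],60 if l!='stand' else 0))
E
```

```text
[396.06 334.74 231.16] [-0.4  -3.12  0.  ] [0.33 0.61 0.38] [0.57 0.03 0.08 1.62 0.   0.83]
coupler_mid 0.98 [317.8, 213.0] [394.43 339.36  60.  ]
coupler_mid 0.96 [312.1, 343.3] [513.06 303.78  60.  ]
coupler_mid 0.84 [234.5, 303.5] [456.22 247.03  60.  ]
coupler_mid 0.73 [179.8, 222.8] [373.84 226.13  60.  ]
coupler_mid 0.67 [73.3, 250.5] [374.18 129.74  60.  ]
stand 0.72 [318.3, 196.8] [393.5  340.83   0.  ]
```

View pics/w1.png

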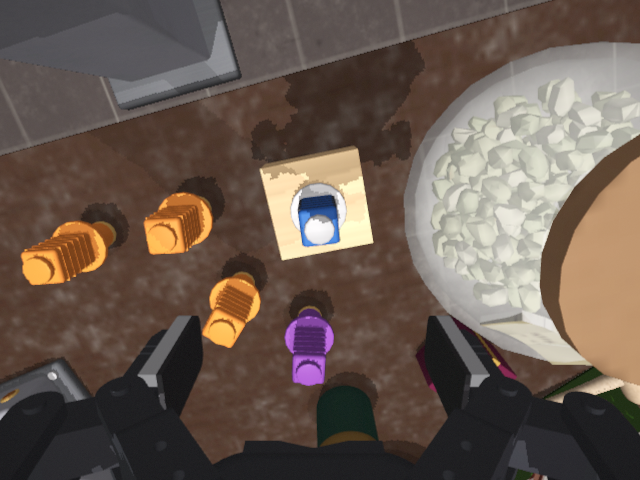

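The wrist view shows the stand with top corners at about (261,170), (357,148), (373,243) and (283,260). The blue grip's button is at (320,230), and the jar is about 75 mm to the right, so I'll use a reduced opening. Next I'll measure centre and yaw.

```bash
python3 - <<'E'
from h import *
W=ctrl.camera_params("wrist");im=cv2.imread("pics/w1.png")
c=np.array([at_z(W,p,36) for p in [(261,170),(357,148),(373,243),(283,260)]])
print(c,c.mean(0),np.linalg.norm(np.roll(c,-1,0)-c,axis=1))
print("button",at_z(W,(320,231),110))
# model of grip: box 28x28 z 54..104, fit cx,cy,yaw to blue mask silhouette
hsv=cv2.cvtColor(im,cv2.COLOR_BGR2HSV)
m=cv2.inRange(hsv,(95,110,30),(130,255,255));m[:,:260]=0;m[:,400:]=0;m[:150]=0;m[270:]=0
print(m.sum()//255)
from scipy.optimize import minimize
def mask(x,y,a):
    C=np.array([[np.cos(a),-np.sin(a)],[np.sin(a),np.cos(a)]])
    sq=np.array([[14,14],[-14,14],[-14,-14],[14,-14]])@C.T+[x,y]
    P=np.vstack([np.c_[sq,np.full(4,54)],np.c_[sq,np.full(4,104)]])
    h=cv2.convexHull(proj(W,P).astype(np.float32))
    o=np.zeros((480,640),np.uint8);cv2.fillConvexPoly(o,np.round(h*16).astype(np.int32),255,shift=4,lineType=cv2.LINE_AA);return o/255.
M=cv2.morphologyEx(m,cv2.MORPH_CLOSE,np.ones((5,5)))
cn=max(cv2.findContours(M,0,1)[0],key=cv2.contourArea);M=np.zeros_like(M);cv2.fillPoly(M,[cv2.convexHull(cn)],1)
best=[]
for a in np.radians(np.arange(-45,45,3)):
    r=minimize(lambda p:abs(mask(p[0],p[1],a)-M).sum(),[395,338],method='Nelder-Mead',options=dict(initial_simplex=[[391,334],[399,336],[395,342]]))
    best.append((r.fun,np.degrees(a),r.x))
for b in sorted(best,key=lambda t:t[0])[:5]:print(b)
v=im[140:280,240:400].copy();cv2.imwrite("pics/w1c.png",cv2.resize(np.hstack([v,np.dstack([M[140:280,240:400]*255]*3)]),None,fx=2.4,fy=2.4))
E
```

```text
[[350.3  301.31  36.  ]
 [352.61 385.15  36.  ]
 [438.85 381.33  36.  ]
 [434.55 297.32  36.  ]] [394.08 341.28  36.  ] [83.87 86.33 84.12 84.35]
button [394.12 341.31 110.  ]
994
(np.float64(286.46666666666664), np.float64(-3.0000000000000004), array([392.66, 341.01]))
(np.float64(289.5176470588235), np.float64(-6.000000000000001), array([392.92, 341.  ]))
(np.float64(290.2274509803922), np.float64(-9.0), array([392.65, 340.86]))
(np.float64(293.4862745098039), np.float64(-12.000000000000002), array([392.45, 340.67]))
(np.float64(302.5450980392157), np.float64(0.0), array([392.89, 341.26]))
```

View pics/w1c.png

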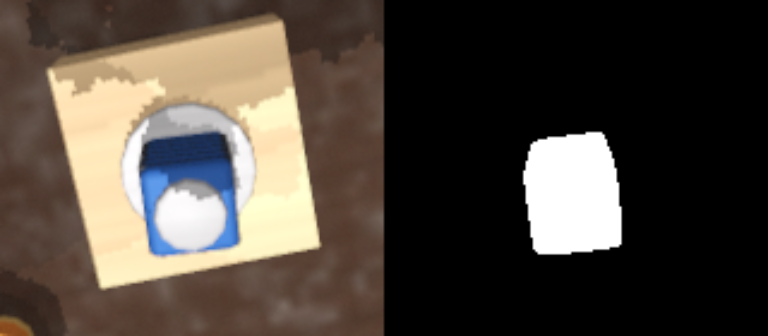

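Coupler centre is about (394, 341), and both the stand corners (84–86 mm sides) and the button agree. Grip yaw is about -6°, which means turning the tool -0.148 rad. I'll align, then descend with a 50 mm opening.

carry_out(rows=[[3.6,5.8,0,0,0,0,50],[0,0,0,0,0,-0.074,50],[0,0,0,0,0,-0.074,50],[0,0,30,0,0,0,50],[0,0,30,0,0,0,50],[0,0,30,0,0,0,50],[0,0,28,0,0,0,50],[0,0,24,0,0,0,50],[0,0,18,0,0,0,50],[0,0,14,0,0,0,50],[0,0,0,0,0,0,50],[0,0,0,0,0,0,50]])

```text
time_s: 3.05
position: [393.4, 342.4, 57.8]
eef_rot: [0.16, 3.137, 0.001]
force: [0.7, -0.3, 0.1]
gripper_width: 49.9
finger_force: 0.0
```

carry_out(rows=[[0,0,0,0,0,0,15],[0,0,0,0,0,0,15],[0,0,0,0,0,0,15],[0,0,0,0,0,0,15],[0,0,0,0,0,0,15],[0,0,0,0,0,0,15]], squeeze=70)

```text
time_s: 3.65
position: [394.5, 341.8, 58.7]
eef_rot: [0.162, 3.135, 0.0]
force: [-1.0, -3.4, 5.9]
gripper_width: 27.6
finger_force: 69.4
```

```bash
python3 - <<'E'
from h import *
s=ctrl.get_state();im=ctrl.capture("wrist");cv2.imwrite("pics/w2.png",im);print(s)
E
```

```text
{'time_s': 3.65, 'qpos': array([ 0.59,  0.07, -0.22,  1.28, -0.  ,  0.69]), 'dq': array([ 0., -0.,  0., -0., -0.,  0.]), 'joint_torque': array([  1.04, -31.32,  29.47,  -0.86,   0.73,   0.01]), 'position': array([394.49, 341.76,  58.73]), 'eef_rot': array([0.16, 3.14, 0.  ]), 'force': array([-1.  , -3.37,  5.89]), 'moment': array([-0.64,  0.07,  0.02]), 'finger_force': 69.4202721118927, 'gripper_width': 27.552400920295256}
```

View pics/w2.png

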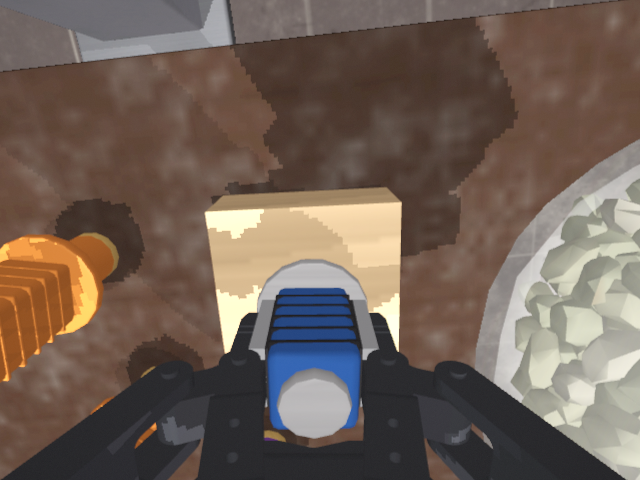

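The grasp is good: opening 27.6 mm, pads square on the blue grip, fingertips just on the flange, and the mouth about 49 mm beyond the TCP. Now I'll grip firmer, lift, turn and carry it towards the nipple.

carry_out(rows=[[0,0,0,0,0,0,15],[0,0,-15,0,0,0,15],[0,0,-35,0,0,0,15],[0,0,-40,0,0,0,15],[0,0,-40,0,0,0,15],[0,0,-40,0,0,0,15],[0,0,-30,0,0,0,15],[0,0,0,0,0,-0.1,15],[0,0,0,0,0,-0.1,15],[0,0,0,0,0,-0.107,15],[0,0,0,0,0,0,15]], squeeze=110)

```text
time_s: 4.8
position: [393.3, 342.1, 256.5]
eef_rot: [0.32, -3.124, -0.001]
force: [-0.7, 0.2, -2.9]
gripper_width: 26.7
finger_force: 108.9
```

carry_out(rows=[[0,-20,0,0,0,0,15],[-1,-40,0,0,0,0,15],[-1,-43,0,0,0,0,15],[0,-43,0,0,0,0,15],[-1,-43,0,0,0,0,15],[0,-43,0,0,0,0,15],[-1,-43,0,0,0,0,15],[0,-43,0,0,0,0,15],[0,-43,0,0,0,0,15],[0,-30,0,0,0,0,15],[0,-15,0,0,0,0,15],[0,0,0,0,0,0,15]])

```text
time_s: 6.0
position: [479.9, -56.3, 256.5]
eef_rot: [0.313, -3.125, -0.001]
force: [-0.2, 0.6, -2.2]
gripper_width: 26.7
finger_force: 108.9
```

carry_out(rows=[[0,0,0,0,-0.1,0,15],[0,0,0,0,-0.12,0,15],[0,0,0,0,-0.12,0,15],[0,0,0,0,-0.11,0,15],[0,0,0,0,0,0,15],[0,0,0,0,0,0,15],[0,0,0,0,0,0,15]])

```text
time_s: 6.7
position: [480.9, -54.5, 258.8]
eef_rot: [-0.276, 2.678, 0.062]
force: [0.3, -1.1, -1.8]
gripper_width: 26.9
finger_force: 109.0
```

```bash
python3 - <<'E'
from h import *
s=ctrl.get_state();W=ctrl.camera_params("wrist");im=ctrl.capture("wrist");cv2.imwrite("pics/w3.png",im);print(s)
print(R.from_rotvec(s['eef_rot']).as_matrix())
for l in("nipple","collar_top","grinder"): 
    for d in ctrl.pinpoint("wrist",l): print(l,d, at_z(W,d['position'],dict(nipple=85,collar_top=98.5,grinder=0)[l]))
N=np.array([544.4,-42,85]);h=.205;a=np.array([-.435*np.cos(h),-.435*np.sin(h),.9])
print(proj(W,[N,N+38*a,N+15*a]))
E
```

```text
{'time_s': 6.7, 'qpos': array([-0.42, -0.51, -0.38,  1.32,  0.26, -0.58]), 'dq': array([-0.  ,  0.02,  0.03, -0.  ,  0.  , -0.  ]), 'joint_torque': array([ -0.07, -17.1 ,  35.  ,  -3.03,   0.94,   0.01]), 'position': array([480.86, -54.5 , 258.8 ]), 'eef_rot': array([-0.28,  2.68,  0.06]), 'force': array([ 0.27, -1.06, -1.8 ]), 'moment': array([-0.12,  0.62, -0.01]), 'finger_force': 109.00772452354431, 'gripper_width': 26.93680806369119}
[[-0.88 -0.2   0.43]
 [-0.18  0.98  0.09]
 [-0.44 -0.   -0.9 ]]
nipple {'position': [312.7, 196.3], 'p': 0.78} [549.03 -40.38  85.  ]
collar_top {'position': [320.9, 198.5], 'p': 0.56} [539.76 -35.46  98.5 ]
grinder {'position': [314.8, 172.6], 'p': 0.7} [581.14 -31.53   0.  ]
[[311.95 191.7 ]
 [311.79 201.33]
 [311.89 195.24]]
```

View pics/w3.png

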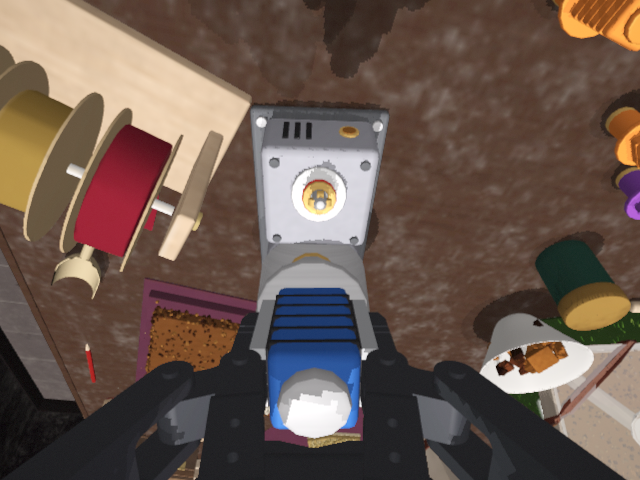

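The view shows the nipple clearly: tip near (320,205) and boss centre near (319,195), with the gearbox screws around it. I'll zoom in for accurate pixels.

```bash
python3 - <<'E'
from h import *
im=cv2.imread("pics/w3.png")[100:260,240:400];v=cv2.resize(im,None,fx=3.7,fy=3.7,interpolation=cv2.INTER_CUBIC)
cv2.imwrite("pics/w3c.png",v)
E
```

```text
(no output)
```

View pics/w3c.png

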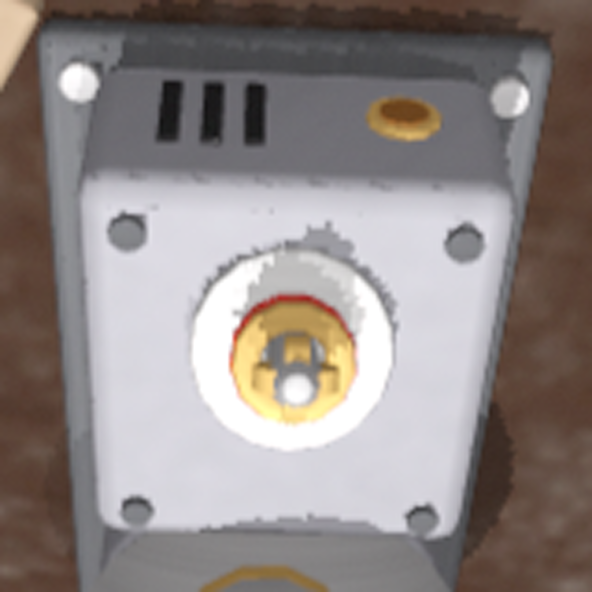

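```bash
cat > fit.py <<'E'
from h import *
from scipy.optimize import least_squares
W=ctrl.camera_params("wrist");S=ctrl.camera_params("scene");T=ctrl.camera_params("top")
c=lambda u,v:(240+u/3.7,100+v/3.7)
s=np.array([at_z(W,c(*p),72) for p in [(127,231),(464,243),(137,510),(422,520)]])
print(s)
print("heading x",[np.arctan2(*(s[i]-s[j])[[1,0]]) for i,j in((2,0),(3,1))],"y",[np.arctan2(*(s[j]-s[i])[[0,1]]) for i,j in((0,1),(2,3))],"sizes",[np.linalg.norm(s[i]-s[j]) for i,j in((2,0),(3,1),(0,1),(2,3))], s.mean(0))
print("boss@85",at_z(W,c(292.5,349),85))
def pts(p):
    x,y,h=p;g=lambda X,Y,Z:[x+X*np.cos(h)-Y*np.sin(h),y+X*np.sin(h)+Y*np.cos(h),Z]
    a=lambda t:g(-35-t*np.sin(.45),0,85+t*np.cos(.45))
    return np.array([a(0),a(15),a(38)]),np.array([g(100,0,165)])
ob=np.array([c(292.5,349),c(293.5,362),c(296,388)])
def res(p,k=1):
    N,K=pts(p)
    e=[(proj(W,N)-ob).ravel()]
    q=np.array([s[2]-s[0],s[3]-s[1]]);q2=np.array([s[1]-s[0],s[3]-s[2]])
    e.append((np.r_[np.arctan2(q[:,1],q[:,0]),np.arctan2(-q2[:,0],q2[:,1])]-p[2])*60)
    if k: e.append((proj(S,N[:1])-(379.4,253.1)).ravel()*.3);e.append((proj(T,N[:1])-(404.2,209.1)).ravel()*.3)
    return np.concatenate(e)
for k in(0,1):
    r=least_squares(res,[578,-35,.2],args=(k,));print(r.x,pts(r.x)[0][0],r.fun)
E
python3 fit.py
```

```text
[[530.31 -77.23  72.  ]
 [517.86  -2.05  72.  ]
 [615.6  -62.83  72.  ]
 [603.66  12.57  72.  ]]
heading x [np.float64(0.16723773774749584), np.float64(0.16881426052082876)] y [np.float64(-0.16406055249183596), np.float64(-0.15707848838000726)] sizes [np.float64(86.49863370163824), np.float64(87.03219677333507), np.float64(76.20064682852923), np.float64(76.34140998614413)] [566.86 -32.38  72.  ]
boss@85 [545.41 -35.93  85.  ]
[580.18 -30.42   0.16] [545.65 -36.16  85.  ] [-0.32  0.17 -0.01  0.31  0.3  -0.45  0.15  0.25 -0.04 -0.46]
[580.17 -30.46   0.16] [545.64 -36.19  85.  ] [-0.36  0.16 -0.06  0.29  0.26 -0.46  0.16  0.25 -0.03 -0.45 -0.33 -0.39
 -0.8  -0.07]
```

```bash
cat > goal.py <<'E'
from h import *
import sys
N=np.array([545.6,-36.2,85.]);hd=.165
a=np.array([-np.sin(.45)*np.cos(hd),-np.sin(.45)*np.sin(hd),np.cos(.45)])
y=np.array([-np.sin(hd),np.cos(hd),0]);G=np.c_[np.cross(y,-a),y,-a]
def show(d):
    s=ctrl.get_state();r=R.from_rotvec(s['eef_rot'])
    mouth=s['position']+48.7*r.as_matrix()[:,2]
    print("mouth rel nipple frame (x,y,along)",G[:,0]@(mouth-N),G[:,1]@(mouth-N),a@(mouth-N))
    print("rot err tool",(r.inv()*R.from_matrix(G)).as_rotvec(),"then shift in goal tool axes",G.T@(N+a*(48.7+d)-s['position']),"F tool",r.inv().apply(s['force']),s['gripper_width'])
E
python3 - <<'E'
from goal import *
show(60)
s=ctrl.get_state();W=ctrl.camera_params("wrist");r=R.from_rotvec(s['eef_rot'])
t=lambda *p:s['position']+r.apply(p)
z=-51.3
print("button top, base, griptop corners",proj(W,[t(0,0,z),t(0,0,z+6),t(14,14,z+6),t(14,-14,z+6),t(-14,14,z+6),t(-14,-14,z+6)]))
im=cv2.imread("pics/w3.png")[280:450,230:400];cv2.imwrite("pics/w3b.png",cv2.resize(im,None,fx=3.5,fy=3.5))
E
```

```text
mouth rel nipple frame (x,y,along) -15.168672388445938 -6.955109053611846 136.43662772909977
rot err tool [0.02 0.   0.04] then shift in goal tool axes [15.18  7.8  76.43] F tool [ 1.18 -0.73  1.61] 27.027802620217958
button top, base, griptop corners [[311.88 408.35]
 [311.93 394.09]
 [360.05 354.23]
 [263.74 354.23]
 [356.67 431.09]
 [267.26 431.11]]
```

View pics/w3b.png

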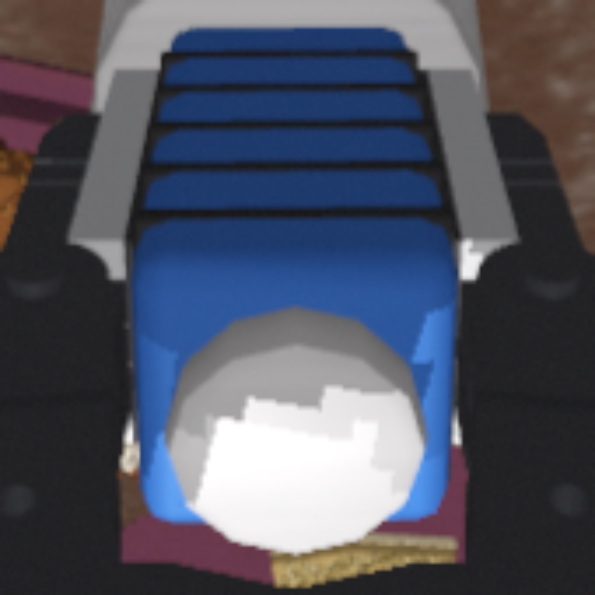

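The button appears about 0.7 mm towards +y of its projected place (a calibration offset), so I'll allow -0.6 mm. Next I'll align and approach to 60 mm above the boss.

carry_out(rows=[[0,0,0,0.02,0,0.04,15],[7.6,3.6,0,0,0,0,15],[7.6,3.6,0,0,0,0,15],[0,0,25,0,0,0,15],[0,0,25,0,0,0,15],[0,0,18,0,0,0,15],[0,0,8,0,0,0,15],[0,0,0,0,0,0,15],[0,0,0,0,0,0,15]])

```text
time_s: 7.8
position: [497.8, -44.9, 183.0]
eef_rot: [-0.215, 2.683, 0.048]
force: [0.5, -1.0, -1.4]
gripper_width: 27.1
finger_force: 109.1
```

```bash
python3 - <<'E'
from goal import *
show(16);show(60)
W=ctrl.camera_params("wrist");im=ctrl.capture("wrist");cv2.imwrite("pics/w4.png",im)
t=ctrl.capture("top");s=ctrl.capture("scene")
print(proj(W,[N,N+15*a,N+38*a]))
cv2.imwrite("pics/w4c.png",cv2.resize(im[140:300,240:400],None,fx=3.7,fy=3.7,interpolation=cv2.INTER_CUBIC))
for c in("wrist","top","scene"):
  print([(x['p'],x['position']) for l in("coupler_mid","nipple","coupler_mouth") for x in ctrl.pinpoint(c,l)[:1]])
E
```

```text
mouth rel nipple frame (x,y,along) 1.035284571689695 -0.8599648835629824 60.678670127055085
rot err tool [-0.  0. -0.] then shift in goal tool axes [-1.07  0.71 44.68] F tool [ 0.35 -1.02  1.4 ] 27.14954410578999
mouth rel nipple frame (x,y,along) 1.035284571689695 -0.8599648835629824 60.678670127055085
rot err tool [-0.  0. -0.] then shift in goal tool axes [-1.07  0.71  0.68] F tool [ 0.35 -1.02  1.4 ] 27.14954410578999
[[314.17 239.78]
 [314.16 246.97]
 [314.14 259.75]]
[(0.83, [315.3, 320.7]), (0.59, [309.6, 238.7]), (0.77, [310.1, 274.8])]
[(0.88, [413.8, 223.6]), (0.49, [401.9, 209.4]), (0.59, [410.1, 217.0])]
[(0.91, [284.7, 263.1]), (0.42, [380.7, 252.0]), (0.9, [282.3, 239.1])]
```

View pics/w4c.png

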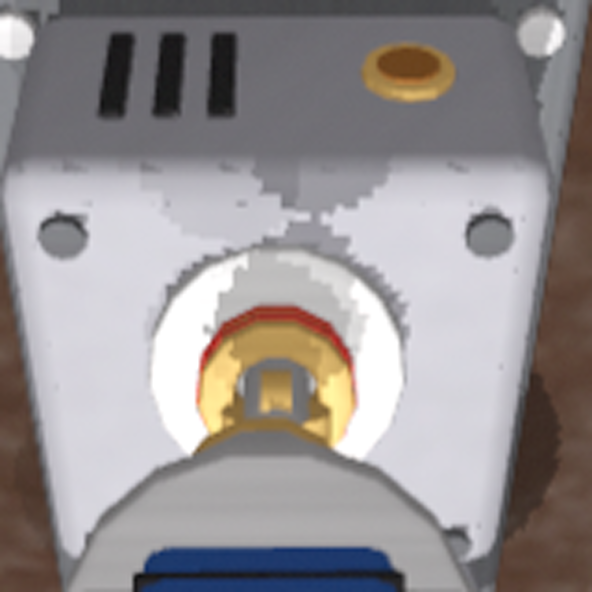

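The nipple (column about 315) sits roughly 1 mm to +y of the coupler axis, and the kinematics give about -1 mm in x. I'll correct both and approach the tip.

carry_out(rows=[[-1,1,0,0,0,0,15],[0,0,10,0,0,0,15],[0,0,8,0,0,0,15],[0,0,0,0,0,0,15],[0,0,0,0,0,0,15]])

```text
time_s: 8.9
position: [505.8, -42.1, 165.3]
eef_rot: [-0.215, 2.686, 0.049]
force: [0.9, -0.0, -1.2]
gripper_width: 26.7
finger_force: 109.1
```

```bash
python3 - <<'E'
from goal import *
for i in range(4):
    W=ctrl.camera_params("wrist");im=ctrl.capture("wrist"); show(16)
cv2.imwrite("pics/w5.png",im)
x=G[:,0]
print(proj(W,[N,N+24*x,N+24*G[:,1],N-24*G[:,1],N+15*a+14*x]))
cv2.imwrite("pics/w5c.png",cv2.resize(im[170:330,240:400],None,fx=3.7,fy=3.7,interpolation=cv2.INTER_CUBIC))
E
```

```text
mouth rel nipple frame (x,y,along) 0.7910086861297653 0.3586011802435314 41.61665598163821
rot err tool [-0. -0. -0.] then shift in goal tool axes [-0.76 -0.48 25.62] F tool [0.41 0.18 2.12] 26.915065048916205
mouth rel nipple frame (x,y,along) 0.3942913801274077 0.19119886486561602 41.95525964694432
rot err tool [-0. -0. -0.] then shift in goal tool axes [-0.39 -0.33 25.96] F tool [0.79 0.15 2.4 ] 26.535956461944707
mouth rel nipple frame (x,y,along) 0.1915173531487645 0.10159572129340648 42.16139837454053
rot err tool [-0.  0. -0.] then shift in goal tool axes [-0.21 -0.25 26.16] F tool [ 0.7  -0.76  2.64] 26.58197701461292
mouth rel nipple frame (x,y,along) 0.0535221190426509 0.036023538307830984 42.29808673234045
rot err tool [-0.  0. -0.] then shift in goal tool axes [-0.08 -0.19 26.3 ] F tool [ 0.49 -0.66  1.76] 26.44989676650738
[[312.6  247.52]
 [312.41 210.56]
 [350.52 247.39]
 [274.7  247.64]
 [312.38 233.28]]
```

View pics/w5c.png

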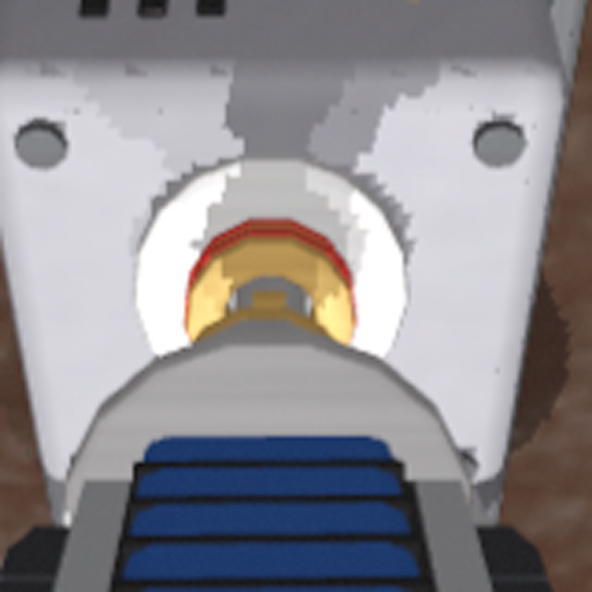

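Alignment is good: the boss, collar and coupler axes all lie at column 313, and the x residual is about 0.3 mm. I'll push slowly along the axis.

carry_out(rows=[[0,0,3,0,0,0,15],[0,0,3,0,0,0,15],[0,0,3,0,0,0,15],[0,0,3,0,0,0,15],[0,0,0,0,0,0,15],[0,0,0,0,0,0,15]])

```text
time_s: 9.7
position: [511.7, -41.3, 156.0]
eef_rot: [-0.215, 2.683, 0.049]
force: [-0.0, 1.1, -0.9]
gripper_width: 27.0
finger_force: 109.5
```

```bash
python3 -c "
from goal import *
show(16)"
```

```text
mouth rel nipple frame (x,y,along) -0.04603673566280512 0.4744240288810681 30.099929363832427
rot err tool [-0.  0. -0.] then shift in goal tool axes [ 0.   -0.58 14.1 ] F tool [0.27 1.07 0.87] 26.995245284220335
```

Mouth is 8 mm past the tip with no side force, so it's on the stem. I'll go on through the leaves.

carry_out(rows=[[0,0,2,0,0,0,15],[0,0,2,0,0,0,15],[0,0,2,0,0,0,15],[0,0,2,0,0,0,15],[0,0,2,0,0,0,15],[0,0,2,0,0,0,15],[0,0,2,0,0,0,15],[0,0,1,0,0,0,15],[0,0,0,0,0,0,15],[0,0,0,0,0,0,15]], squeeze=118)

```text
time_s: 10.7
position: [517.6, -40.8, 141.8]
eef_rot: [-0.214, 2.685, 0.048]
force: [-1.0, -0.1, -0.6]
gripper_width: 26.6
finger_force: 116.0
```

```bash
python3 -c "
from goal import *
show(16)"
```

```text
mouth rel nipple frame (x,y,along) 0.8800193782133634 -0.11984474779045688 14.802706441325725
rot err tool [-0. -0. -0.] then shift in goal tool axes [-0.84 -0.04 -1.2 ] F tool [1.17 0.05 0.08] 26.55940042365884
```

carry_out(rows=[[0,0,1,0,0,0,15],[0,0,1,0,0,0,15],[0,0,1,0,0,0,15],[0,0,0,0,0,0,15],[0,0,0,0,0,0,15]])

```text
time_s: 11.2
position: [518.9, -40.6, 139.5]
eef_rot: [-0.214, 2.685, 0.048]
force: [-5.9, -0.4, 3.6]
gripper_width: 26.9
finger_force: 116.3
```

```bash
python3 -c "
from goal import *
show(7)"
```

```text
mouth rel nipple frame (x,y,along) 0.7280354842009664 -0.11512686679689763 12.14662661691027
rot err tool [-0. -0. -0.] then shift in goal tool axes [-0.7  -0.05  5.15] F tool [ 3.77  0.57 -5.82] 26.912319491983194
```

The axial force matches the collar spring (about 7.5 N at 3 mm). I'll push on to the stop.

carry_out(rows=[[0.3,0,1,0,0,0,15],[0,0,1,0,0,0,15],[0,0,1,0,0,0,15],[0,0,1,0,0,0,15],[0,0,1,0,0,0,15],[0,0,0,0,0,0,15],[0,0,0,0,0,0,15]])

```text
time_s: 11.9
position: [520.7, -40.3, 135.7]
eef_rot: [-0.214, 2.684, 0.047]
force: [-8.7, -0.9, 7.3]
gripper_width: 26.6
finger_force: 117.1
```

```bash
python3 -c "
from goal import *
show(7)
W=ctrl.camera_params('wrist');im=ctrl.capture('wrist')
cv2.imwrite('pics/w6c.png',cv2.resize(im[170:330,240:400],None,fx=3.7,fy=3.7,interpolation=cv2.INTER_CUBIC))"
```

```text
mouth rel nipple frame (x,y,along) 0.6504408693367719 -0.11848871757468317 7.903119022962778
rot err tool [-0. -0. -0.] then shift in goal tool axes [-0.64 -0.06  0.9 ] F tool [  4.63   0.44 -10.39] 26.622754331713654
```

carry_out(rows=[[0,0,1,0,0,0,15],[0,0,1,0,0,0,15],[0,0,1,0,0,0,15],[0,0,0,0,0,0,15],[0,0,0,0,0,0,15]])

```text
time_s: 12.45
position: [521.6, -40.2, 134.6]
eef_rot: [-0.214, 2.685, 0.047]
force: [-17.6, -0.4, 14.9]
gripper_width: 26.8
finger_force: 119.0
```

```bash
python3 -c "
from goal import *
show(7)
im=ctrl.capture('wrist')
cv2.imwrite('pics/w7c.png',cv2.resize(im[170:330,240:400],None,fx=3.7,fy=3.7,interpolation=cv2.INTER_CUBIC))"
```

```text
mouth rel nipple frame (x,y,along) 0.4224640703802444 -0.18091823978167693 6.536320068211917
rot err tool [-0.   -0.   -0.01] then shift in goal tool axes [-0.39 -0.02 -0.46] F tool [  9.27   2.39 -20.98] 26.823521357068323
```

View pics/w7c.png

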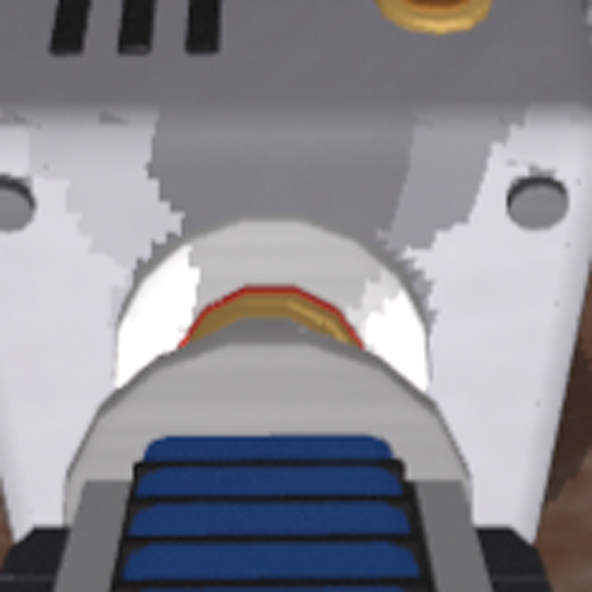

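The picture shows the barrel mouth on the collar, which has sunk so that only a thin red rim is left, at about (270,290) in the crop. Force rose sharply to about 22 N with the mouth at 7 mm, so it is on the stop and in line, still gripped. I'll hand in.

```bash
python3 -c "
from h import *
print(ctrl.close_job())"
```

```text
the job is handed in; nothing more can be done
None
```

I handed the job in at about 12.5 s with the coupler pressed over the nipple, the collar right down on its stop and the gripper still pushing at about 22 N; the system gave no verdict.

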